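# Uncover and set the bell timer

## Task

Take the blue guard off the bell timer: swing its lower end up until it is about level while its lip stays hooked over the upper rail, then lift the lip off the rail, and lay the guard gently down flat on the grey mat, handle upwards, and let go of it. Then turn the timer's knob clockwise until its pointer is past the red mark at the top, and turn it back down until the pointer stands on the green tab. Leave the other things on the counter where they are.

Things in the scene. Friction and masses are not known exactly. Their poses are not given: they have to be found in the camera images.
- timer: bell timer, white face 205 mm up the slope x 165 mm wide on a grey foot, fixed. Origin: centre of its underside, on the counter; x level from its low front to its high back, y left, z up. The face rises towards +x at 30 degrees; its normal leans 30 degrees from vertical towards -x. A 12 mm high brass dome sits at its top left corner.
- timer_rail (a point): middle of the upper steel rail, on its axis (x up the slope, y left, z the face's normal). Two round 10 mm rails cross the face, 88 mm up the slope and 88 mm down it from the dial's centre, axes 40 mm off the face, end posts 68 mm to either side of the middle.
- guard_handle (a point): centre of the guard's black rubber handle, 60 mm long along the guard, 14 mm wide, 30 mm tall, standing on top of the strip towards its lower end; axes x along the strip towards the lip, y across, z off its top. It lies 120 mm from the hook point along -x and 24 mm along +z. With the guard lying flat it is 31 mm above what the guard lies on.
- guard_lip (a point): hook point of the blue guard (loose, 0.11 to 0.23 kg): where the upper rail's axis lies while the guard hangs; the guard turns freely round the rail about it. Axes as the handle's. The lip lies behind the rail and reaches 7 mm below this point, so the guard must rise over 12 mm off its top side to clear the rail.
- guard_middle (a point): middle of the guard, half-way along and across, 12 mm below the strip's top; 30.5 mm from the handle's centre towards the lip; 7 mm above the counter when lying flat on the mat. Guard: blue channel strip 197 x 46 mm with 12 mm turned-down edges (16 mm high, 46 mm with handle), hung over the knob from the upper rail by its lip, its lower end resting on the lower rail.
- timer_knob (a joint): angle of the knob, rad: 0 = orange pointer 1.5 rad anticlockwise of the red top mark (pointing to the timer's left); grows clockwise seen from in front of the face; 1.5 = at the red top mark, straight up the slope; end stop 1.85. It stays where it is left (about 0.06 N m of friction); starts between 0.1 and 0.35.
- knob_grip (a point): centre of the knob's bar grip, on the knob's axis, 20.5 mm off the face: black bar 62 mm long, 16 mm wide, 25 mm tall (its top 33 mm off the face). x along the bar to the pointer's end (orange stripe), z along the axis out of the face.
- timer_tab (a joint): where the green set tab stands on the dial's rim, rad on the same scale as the knob (equal when the pointer is on the tab's middle); 0.5 to 1.1. The tab is 14 mm wide at 62 mm radius, 0.11 rad to either side.
- set_tab (a point): middle of the green tab; x points from the dial's centre through the tab.
- mat: grey mat lying on the counter, fixed, 260 x 170 x 3 mm; origin: centre of its underside, x along its long side.
- pin_tin: bystander: round red-lidded tin, 66 mm across, 22 mm high; origin at the centre of its underside.
- ink_pad: bystander: closed blue ink pad, 62 x 92 x 18 mm; origin at the centre of its underside.
- tape_dispenser: bystander: black weighted tape dispenser, 56 x 150 x 85 mm; origin at the centre of its underside.
- stapler: bystander: black stapler, 36 x 150 x 46 mm; origin at the centre of its underside.
- calculator: bystander: desk calculator, 140 x 88 x 15 mm; origin at the centre of its underside.

How it is judged:
On the way, in this order (a step that is already met when the one before it is completed fails the run):
1. the guard is swung up at its lower end to within 0.3 rad (17 degrees) of level, its hook point still within 10 mm of the upper rail's axis (angle between guard_lip's own z axis and vertical below 0.3 rad and x of guard_lip in the frame of timer_rail between -0.01 and 0.01 m and z of guard_lip in the frame of timer_rail between -0.01 and 0.01 m), for 0.1 s.
2. the guard lies flat on the mat, handle upwards, let go (angle between guard_middle's own z axis and vertical below 0.1 rad and height (world z) of guard_middle below 0.025 m and x of guard_middle in the frame of mat between -0.11 and 0.11 m and y of guard_middle in the frame of mat between -0.07 and 0.07 m and linear speed of guard below 0.03 m/s and contact force between the fingers and guard below 0.3 N), for 0.2 s.
3. the pointer is past the red top mark (value of joint timer_knob above 1.51 rad), for 0.1 s.
At the end, for the whole second after the job is handed in: The pointer stands within 0.12 rad of the middle of the green tab and is at rest; the guard lies at rest on the mat, handle upwards, within 0.1 rad of flat, its middle less than 25 mm above the counter and within 110 mm along and 70 mm across of the mat's middle, not touched by the fingers (all of step 2 and angle between the x axis of knob_grip and the x axis of set_tab, either way round below 0.12 rad and velocity of joint timer_knob between -0.03 and 0.03 rad/s).
It fails at once if the guard comes down on the counter or mat faster than 0.5 m/s (height (world z) of guard_middle below 0.05 m and linear speed of guard above 0.5 m/s).
It fails at once if a bystander is moved more than 30 mm (distance of any of pin_tin, ink_pad, tape_dispenser, stapler, calculator from where it was at the start of the episode above 0.03 m).
It also fails if it takes over 61 s, if anything falls off the work surface, if the arm or the gripper's body presses on something with over 40 N, if the wrist force passes 120 N, or if a joint passes its speed limit or range.

## Robot

A 7-joint arm with a two-finger parallel gripper is mounted at the origin on a cart in front of the work surface, level with it; the furniture and walls round the work are solid. World frame = base frame: x ahead of the robot, y to its left, z up, the work surface at z = 0. Lengths are in m, angles in rad, forces in N, time in s.
With the tool pointing down it reaches from about 0.4 to 0.75 m from the base axis. Payload 19.5 kg.
Tool frame: the origin (TCP) lies on the centre line of the jaws, within the pads' length; the fingertips stand 14 mm ahead of it and the grasp point (between the pads) lies 5 mm behind it (env.tip_extent is the z of the fingertips in the tool frame, in m); z points along the fingers, x is the direction in which the jaws open and shut, and the axes are right-handed (so a half turn about z gives the same grasp; the last joint's range is limited). The gripper opens to 85 mm and grips with 20 to 120 N. Pads are 22 mm wide; open, the fingers measure 114 mm over their backs; the gripper's body (76 mm by 85 mm) begins 54 mm behind the grasp point. The pads swing forward as they close: fully open they stand 13 mm farther back than shut.
Start: joints at [-1.247, 0.707, -0.028, 1.485, 0.022, 0.951, -0.075], TCP at [0.206, 0.537, 0.245] pointing down, gripper open.
Joint ranges: [-2.71, 2.71], [-0.32, 2.16], [-1.57, 1.52], [0, 2.45], [-1.46, 4.6], [0, 2.02], [-2.83, 2.83]. Speed limits (rad/s): [1.89, 1.89, 2.57, 2.57, 3.01, 3.01, 3.01].

## Interface

Orientations are given as a unit quaternion [x, y, z, w].
In Python, from plant import env gives the robot as it stands.
- The arm moves only by the tool carry_out, never from a script. Its argument "commands" is a list of rows, each an object with "slide": the shift along the world's x, y, z in m, a list of three; "yaw": the turn about the world's z in rad; "fingers": the opening, from 0 (shut) to 1 (fully open). A call has 1 to 12 rows; each row is the pose to reach, as a shift and turn from the pose measured when the call began; what a row does not reach only later rows make up. A row lasts 1/8 s, in which the tool goes at most 62.5 mm and 10.7 degrees, less where a joint would pass 70% of its speed; a pose out of reach is approached as far as the arm can. A call with a gripper value outside its range is refused whole. The fingers move at their own pace and stop on an object; "force" is the grip in N (left out, the last holds). Time passes only in rows, so rows that repeat a pose let the fingers close. It gives the time, the measured TCP pose, the force and the opening at its end, in the units of the state.
- env.get_obs(): the state, without advancing time (a new reading comes with each control period).
- env.capture(name): name is "scene" or "top" or "wrist"; returns the picture (420x560x3 uint8, red, green, blue); there is no depth.
- env.calibration(name): a dict with "fx", "fy", "cx", "cy" (pixels), "rvec" (rotation vector, rad) and "tvec" (3), from world to camera coordinates, as OpenCV has them. Camera axes: x right, y down, z forward; pixel columns grow to the right and rows downward; lengths in m; the calibration is good to about 2 mm. A picture is of the moment at which its call begins: read the wrist's pose just before it. calibration takes no time and is no camera call; for the wrist camera it gives the pose at the moment of the call.
- env.job_done(): hands the job in, once; it reports no verdict.
The state is a dict: "time_s": time; "qpos": joint angles; "qvel": joint speeds; "effort": joint torques, N m; "tool_pos": TCP position; "eef_rot": TCP orientation; "contact_force": force on the tool from outside, world axes, zero at the start; "wrist_torque": the same for the moment, N m; "width": finger opening in m.
Only numpy, scipy, OpenCV 4.12 (cv2) and the standard library are available. Lean on these libraries where they do the work, as an engineer would, in place of code of your own. Each camera call takes 0.05 s, during which the arm holds its last target. There are 200 camera calls.

## Working session

There is one attempt and no reset: what is moved stays moved. The work goes in short steps, Python scripts to look and compute and a tool call to move; the robot and the scene stay as the last step left them, time stands still between calls to the robot, and variables do not carry over. Pictures are saved under pics/ and viewed, about 8 in all and at most 12, crops included, and the job is handed in when it is done.

Besides the shell and the picture viewer there is one more tool, called after ">>>" as name([rows], argument=value, ...), one row to a line, values as JSON. carry_out: Moves the arm, as the interface text tells. Its arguments: {"type":"object","properties":{"commands":{"type":"array"},"force":{"type":"number"}},"required":["commands"]}

```bash
mkdir -p pics; ls
python3 - <<'E'
from plant import env
import cv2
o=env.get_obs();print(o)
print(env.tip_extent)
for n in("scene","top"):
    cv2.imwrite(f"pics/{n}0.png",env.capture(n)[:,:,::-1]);print(env.calibration(n))
E
```

```text
pics
{'time_s': 0.0, 'qpos': array([-1.24665757,  0.70708923, -0.02762702,  1.48498857,  0.02204423,
        0.95087963, -0.07553439]), 'qvel': array([-0.00073963, -0.00042309, -0.00015596, -0.00054019, -0.00018005,
        0.00077007, -0.00035241]), 'effort': array([-5.56262985e-04, -8.83199859e+01,  1.23436734e+00, -2.36176550e+01,
        1.68618135e-02,  6.28553811e-03,  1.01016347e-06]), 'tool_pos': array([0.20561646, 0.53672448, 0.24483773]), 'eef_rot': array([ 8.23933657e-01,  5.66686022e-01, -4.18694757e-04,  3.25942120e-04]), 'contact_force': array([ 0.7986625 , -0.54597187, -0.09815653]), 'wrist_torque': array([ 0.00409665,  0.0281566 , -0.00451817]), 'width': 0.08575013294742367}
0.014
{'fx': 445.03011026321747, 'fy': 445.03011026321747, 'cx': 285.0591731971202, 'cy': 202.69292460854123, 'rvec': array([ 2.26505034, -0.8442166 ,  0.32551933]), 'tvec': array([-0.48879001,  0.37049945,  1.25860846])}
{'fx': 478.85329547373533, 'fy': 478.85329547373533, 'cx': 275.021230123185, 'cy': 212.7291676555033, 'rvec': array([ 2.1127649 , -2.13952073,  0.20424585]), 'tvec': array([-0.0205823 ,  0.60462081,  1.41720605])}
```

View pics/scene0.png

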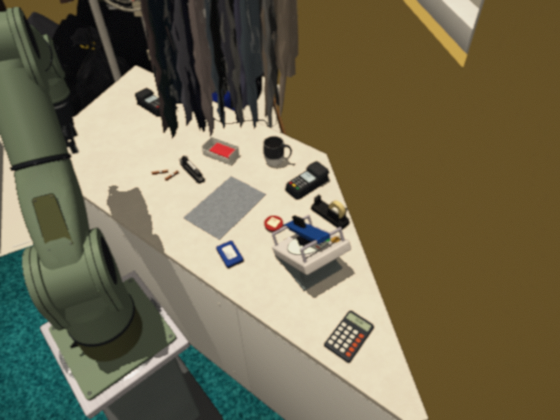

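View pics/top0.png

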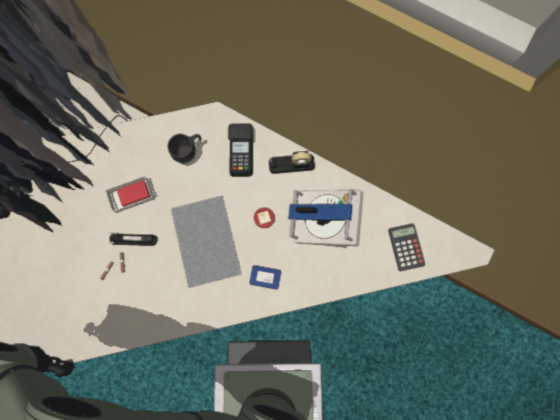

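The scene view shows the timer near (310,245). In the top view it is near (325,217), with the blue guard running left–right, its handle at (308,210) on the low left end. The mat is near (206,241). Next: rough positions, then a closer look.

```bash
cat > h.py <<'E'
import numpy as np, cv2
from plant import env
def ray(c,uv):
    K=np.array([[c['fx'],0,c['cx']],[0,c['fy'],c['cy']],[0,0,1.]])
    R=cv2.Rodrigues(np.array(c['rvec'],float))[0]; t=np.array(c['tvec'],float)
    d=R.T@np.linalg.inv(K)@np.array([uv[0],uv[1],1.]); o=-R.T@t
    return o,d/np.linalg.norm(d)
def onz(c,uv,z):
    o,d=ray(c,uv); return o+d*(z-o[2])/d[2]
def onplane(c,uv,p,n):
    o,d=ray(c,uv); return o+d*((np.array(p)-o)@n)/(d@n)
def tri(rays):
    A=0;b=0
    for o,d in rays:
        P=np.eye(3)-np.outer(d,d);A=A+P;b=b+P@o
    x=np.linalg.solve(A,b)
    return x,[np.linalg.norm((np.eye(3)-np.outer(d,d))@(x-o)) for o,d in rays]
def proj(c,p):
    K=np.array([[c['fx'],0,c['cx']],[0,c['fy'],c['cy']],[0,0,1.]])
    return cv2.projectPoints(np.array(p,float).reshape(-1,1,3),np.array(c['rvec'],float),np.array(c['tvec'],float),K,None)[0].reshape(-1,2)
E
python3 - <<'E'
from h import *
c=env.calibration("top")
for n,uv,z in [("timer",(325,217),.07),("handle",(308,210),.1),("lip",(352,212),.15),("mat",(206,241),.003),("tin",(264,217),.02),("tape",(292,163),.08),("pad",(265,277),.018),("calc",(406,247),.015),("matUL",(172,206),.003),("matUR",(223,197),.003),("matLR",(240,275),.003),("matLL",(189,286),.003)]:
    print(n,onz(c,uv,z).round(3))
w=env.calibration("wrist");print(w, ray(w,(w['cx'],w['cy'])))
import cv2
a=cv2.imread("pics/top0.png")[175:260,270:375]; b=cv2.imread("pics/scene0.png")[200:285,260:365]
cv2.imwrite("pics/crop0.png",np.hstack([cv2.resize(i,None,fx=3.8,fy=5.7*3.8/5.7,interpolation=2) for i in(a,b)]))
E
```

```text
timer [ 0.587 -0.18   0.07 ]
handle [ 0.603 -0.127  0.1  ]
lip [ 0.586 -0.249  0.15 ]
mat [0.526 0.19  0.003]
tin [0.598 0.006 0.02 ]
tape [ 0.756 -0.082  0.08 ]
pad [0.41  0.005 0.018]
calc [ 0.498 -0.437  0.015]
matUL [0.64  0.3   0.003]
matUR [0.668 0.138 0.003]
matLR [0.418 0.083 0.003]
matLL [0.387 0.241 0.003]
{'fx': 370.54672324870734, 'fy': 370.54672324870734, 'cx': 280.6111815376018, 'cy': 209.55828193397994, 'rvec': array([-2.35803138, -1.62203329, -0.26286645]), 'tvec': array([-0.57329645, -0.04189368,  0.38106076])} (array([0.1292502 , 0.5651312 , 0.37356701]), array([ 0.29658186, -0.11546311, -0.94800183]))
```

View pics/crop0.png

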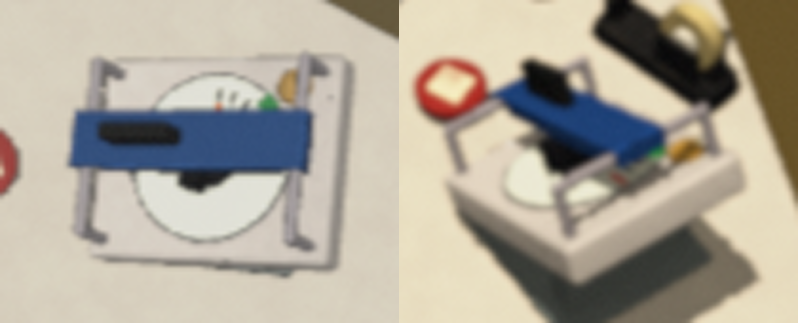

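The crop shows the guard hanging towards the timer's left (brass dome side). The uphill direction is about world -y, and the green tab and the pointer's end are partly visible. I'm moving over the timer for a wrist view.

>>> carry_out([
  {"slide": [0.03,-0.055,0.02],"yaw": -0.17,"fingers": 1},
  {"slide": [0.06,-0.11,0.05],"yaw": -0.34,"fingers": 1},
  {"slide": [0.09,-0.165,0.08],"yaw": -0.51,"fingers": 1},
  {"slide": [0.12,-0.22,0.1],"yaw": -0.68,"fingers": 1},
  {"slide": [0.15,-0.275,0.115],"yaw": -0.85,"fingers": 1},
  {"slide": [0.18,-0.33,0.115],"yaw": -1.02,"fingers": 1},
  {"slide": [0.215,-0.385,0.115],"yaw": -1.2,"fingers": 1},
  {"slide": [0.25,-0.435,0.115],"yaw": -1.2,"fingers": 1},
  {"slide": [0.285,-0.485,0.115],"yaw": -1.2,"fingers": 1},
  {"slide": [0.32,-0.535,0.115],"yaw": -1.2,"fingers": 1},
  {"slide": [0.35,-0.585,0.115],"yaw": -1.2,"fingers": 1},
  {"slide": [0.384,-0.64,0.115],"yaw": -1.2,"fingers": 1},
])

```text
time_s: 1.6
tool_pos: [0.581, -0.0898, 0.3597]
eef_rot: [1.0, 0.003, -0.001, -0.0]
contact_force: [-0.0, 1.4, 0.4]
width: 0.0852
```

>>> carry_out([
  {"slide": [0.0,-0.03,0.0],"yaw": 0,"fingers": 1},
  {"slide": [0.0,-0.03,0.0],"yaw": 0,"fingers": 1},
])

```text
time_s: 1.85
tool_pos: [0.5806, -0.1223, 0.359]
eef_rot: [1.0, 0.001, -0.001, 0.0]
contact_force: [-0.3, 1.2, 0.1]
width: 0.0853
```

Run:
```python
from h import *
import pickle
o=env.get_obs();print(o['time_s'],o['tool_pos'],o['eef_rot'],abs(o['qvel']).max(),o['contact_force'])
w=env.calibration("wrist");im=env.capture("wrist")
pickle.dump(w,open("w1.pkl","wb"))
cv2.imwrite("pics/w1.png",im[:,:,::-1])
```

```text
1.85 [ 0.58057888 -0.12233939  0.35900358] [ 9.99998814e-01  8.61993977e-04 -1.25563936e-03  2.26839859e-04] 0.05857769573808243 [-0.25855542  1.21185758  0.09190967]
```

View pics/w1.png

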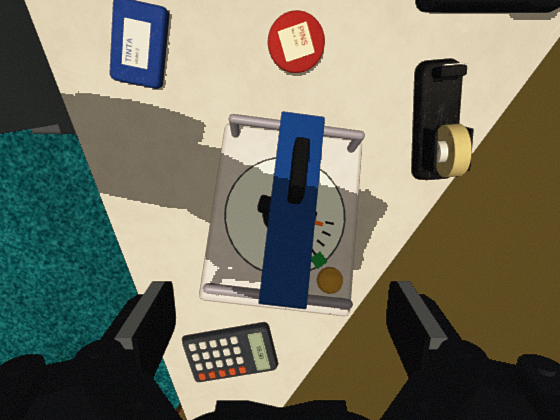

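The wrist view shows:
- **Guard:** from (302,113) at the low end to (283,305) at the lip, with its handle at (300,168).
- **Rails:** the lower one runs (235,121)–(359,137), the upper one (209,290)–(350,305).
- **Dial:** orange pointer end at (319,224), green tab at (319,260), brass dome at (329,280).

Next I'll solve the timer pose from the rail corners, then the guard.

```bash
cat >> h.py <<'E'
from scipy.optimize import least_squares
from scipy.spatial.transform import Rotation as Ro
def rail_R(yaw): return (Ro.from_euler('z',yaw)*Ro.from_euler('y',-30,degrees=True)).as_matrix()
# points in face frame (origin dial centre on the face): x up slope, y left, z normal
def fit(obs):  # obs: list (calib, facept, uv)
    def f(p):
        R=rail_R(p[3]); return np.concatenate([proj(c,R@np.array(q)+p[:3])[0]-uv for c,q,uv in obs])
    s=least_squares(f,[.587,-.18,.08,-1.5]); return s.x,f(s.x).reshape(-1,2)
E
python3 - <<'E'
from h import *
import pickle
w=pickle.load(open("w1.pkl","rb")); im=cv2.imread("pics/w1.png"); hsv=cv2.cvtColor(im,cv2.COLOR_BGR2HSV)
obs=[(w,(-.088,-.068,.040),(235,121)),(w,(-.088,.068,.040),(360,137)),(w,(.088,-.068,.040),(209,290)),(w,(.088,.068,.040),(350,305))]
p,r=fit(obs);print("fit dial",p.round(4),"res",r.round(1).tolist())
R=rail_R(p[3]);o=p[:3]
print("axes",R.round(3).tolist()); print("expected dial z if face bottom at ~foot; upper rail",(o+R@[.088,0,.04]).round(4))
def blob(m,box):
    x0,y0,x1,y1=box;k=np.zeros_like(m);k[y0:y1,x0:x1]=m[y0:y1,x0:x1]
    n,l,s,c=cv2.connectedComponentsWithStats(k);i=1+s[1:,4].argmax();return c[i],s[i],(l==i).astype(np.uint8)
box=(200,100,370,320)
bl=cv2.inRange(hsv,(105,120,40),(130,255,255)); c,s,m=blob(bl,box)
cn=max(cv2.findContours(m,0,2)[0],key=cv2.contourArea);q=cv2.approxPolyDP(cv2.convexHull(cn),5,True).reshape(-1,2);print("guard",s,q.tolist())
g=cv2.inRange(hsv,(45,80,40),(85,255,255));c,s,m=blob(g,box);print("green",c,s)
gp=R.T@(onplane(w,c,o+R[:,2]*.003,R[:,2])-o);print(gp,"tab angle",np.pi/2*0+1.5-np.arctan2(gp[1],gp[0]))
og=cv2.inRange(hsv,(3,150,120),(18,255,255));c,s,m=blob(og,box);print("orange",c,s)
for h in(.008,.033):
    gp=R.T@(onplane(w,c,o+R[:,2]*h,R[:,2])-o);print(gp,"ptr angle",1.5-np.arctan2(gp[1],gp[0]))
# guard corners & handle in the strip-top plane (hook point to top?: strip top ~ +9 mm above rail axis)
n=R[:,2]
for u in q.tolist()+[[300,168]]: print(u,(R.T@(onplane(w,u,o+n*.049,n)-o)).round(4))
sub=im[95:320,190:380];cv2.imwrite("pics/w1c.png",cv2.resize(sub,None,fx=2.6,fy=2.6,interpolation=cv2.INTER_CUBIC))
E
```

```text
fit dial [ 0.5865 -0.1815  0.0955 -1.6925] res [[-0.8, -0.2], [0.7, -0.1], [1.0, 0.0], [-0.9, 0.2]]
axes [[-0.105, 0.993, 0.061], [-0.86, -0.121, 0.496], [0.5, 0.0, 0.866]]
expected dial z if face bottom at ~foot; upper rail [ 0.5797 -0.2373  0.1742]
guard [ 259  112   65  196 7686] [[282, 112], [323, 117], [305, 307], [259, 302]]
green [318.29299363 259.82802548] [311 252  16  17 157]
[0.04459329 0.03968075 0.003     ] tab angle 0.7728284479807815
orange [318.51515152 222.93939394] [315 221   8   5  33]
[0.004698   0.03559449 0.008     ] ptr angle 0.06043199500857055
[0.00916462 0.03195669 0.033     ] ptr angle 0.2084906383477616
[282, 112] [-0.1005 -0.019   0.049 ]
[323, 117] [-0.1008  0.0244  0.049 ]
[305, 307] [0.0937 0.0239 0.049 ]
[259, 302] [ 0.0937 -0.0198  0.049 ]
[300, 168] [-0.0421  0.0058  0.049 ]
```

View pics/w1c.png

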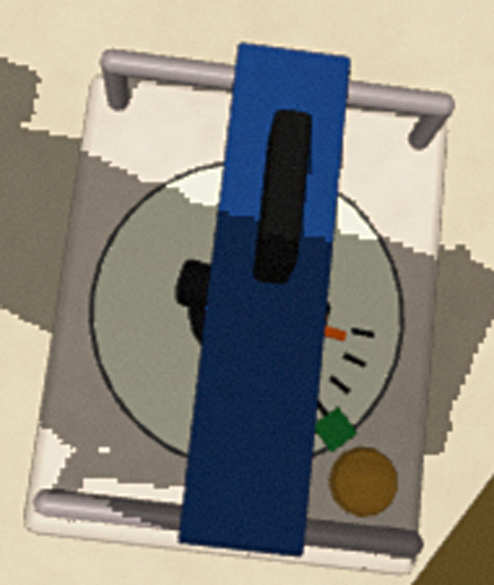

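The crop confirms the rail corners, tab and pointer. I'll refine the height using all three views, then compute the handle.

Run:
```python
from h import *
import pickle
w=pickle.load(open("w1.pkl","rb"));t=env.calibration("top");s=env.calibration("scene")
P=[(-.088,-.068,.040),(-.088,.068,.040),(.088,-.068,.040),(.088,.068,.040)]
wu=[(190+109/2.6,95+64/2.6),(190+446/2.6,95+103/2.6),(190+43/2.6,95+503/2.6),(190+416/2.6,95+545/2.6)]
W=[(w,q,u) for q,u in zip(P,wu)]
T=[(t,q,(270+a/3.8,175+b/3.8)) for q,(a,b) in zip(P,[(83,234),(97,65),(297,241),(308,62)])]
S=[(s,q,(260+a/3.8,200+b/3.8)) for q,(a,b) in zip(P,[(451,130),(583,66),(564,190),(707,110)])]
for n,o in(("W",W),("T",T),("S",S),("WT",W+T),("WTS",W+T+S)):
    p,r=fit(o);print(n,p.round(4),r.round(1).tolist())
R=rail_R(p[3]);o=p[:3];n=R[:,2]
pickle.dump(p,open("pose.pkl","wb"))
print("rail",(o+R@[.088,0,.04]).round(4))
for u in [[282,112],[323,117],[305,307],[259,302],[300,168]]: print(u,(R.T@(onplane(w,u,o+n*.049,n)-o)).round(4))
# handle top corner px in crop: top face low end (275..312,112), far top
for a,b in [(293,111),(293,240),(275,280)]: 
    u=(190+a/2.6,95+b/2.6);print("handle top",(R.T@(onplane(w,u,o+n*.079,n)-o)).round(4))
gp=R.T@(onplane(w,(318.3,259.8),o+n*.003,n)-o);print(gp,"tab",1.5-np.arctan2(gp[1],gp[0]),np.hypot(*gp[:2]))
print("handle centre by model y=.003:",(o+R@[-.032,.003,.064]).round(4))
```

```text
W [ 0.5854 -0.1784  0.0999 -1.6921] [[0.6, -1.4], [-0.9, -0.2], [1.3, 1.1], [-1.1, 0.3]]
T [ 0.5788 -0.1796  0.1104 -1.6871] [[-0.2, 0.4], [0.5, 0.3], [-0.5, -0.1], [0.2, -0.5]]
S [ 0.8886 -0.3569  0.0124 -1.8299] [[-0.7, -2.7], [-2.6, 0.7], [2.4, -1.9], [0.4, 3.8]]
WT [ 0.585  -0.1791  0.0986 -1.6912] [[0.2, -0.8], [-1.6, 0.2], [1.2, 1.1], [-1.7, 0.2], [-0.6, -1.3], [0.2, -1.0], [-1.5, -1.6], [-0.6, -1.6]]
WTS [ 0.6162 -0.2223  0.0385 -1.7053] [[34.2, 30.2], [12.2, 29.9], [40.1, 6.1], [13.4, 4.0], [12.1, -9.2], [13.1, -6.8], [9.3, -9.4], [10.5, -7.0], [-89.4, 14.0], [-89.9, 12.8], [-89.7, 15.3], [-90.3, 15.6]]
rail [ 0.6087 -0.278   0.1171]
[282, 112] [-0.1365 -0.0546  0.049 ]
[323, 117] [-0.1376 -0.003   0.049 ]
[305, 307] [ 0.0936 -0.001   0.049 ]
[259, 302] [ 0.0942 -0.053   0.049 ]
[300, 168] [-0.0676 -0.0244  0.049 ]
handle top [-0.094  -0.0277  0.079 ]
handle top [-0.0358 -0.0214  0.079 ]
handle top [-0.0174 -0.0271  0.079 ]
[0.03564064 0.01603421 0.003     ] tab 1.077241114538074 0.03908134037090944
handle centre by model y=.003: [ 0.6272 -0.1636  0.0779]
```

The scene crop was offset by 399 px in the stacked picture, so I'm redoing that part.

Run:
```python
from h import *
import pickle
w=pickle.load(open("w1.pkl","rb"));t=env.calibration("top");s=env.calibration("scene")
P=[(-.088,-.068,.040),(-.088,.068,.040),(.088,-.068,.040),(.088,.068,.040)]
wu=[(190+109/2.6,95+64/2.6),(190+446/2.6,95+103/2.6),(190+43/2.6,95+503/2.6),(190+416/2.6,95+545/2.6)]
W=[(w,q,u) for q,u in zip(P,wu)]
T=[(t,q,(270+a/3.8,175+b/3.8)) for q,(a,b) in zip(P,[(83,234),(97,65),(297,241),(308,62)])]
S=[(s,q,(260+(a-399)/3.8,200+b/3.8)) for q,(a,b) in zip(P,[(451,130),(583,66),(564,190),(707,110)])]
for n,o in(("S",S),("WS",W+S),("WTS",W+T+S)):
    p,r=fit(o);print(n,p.round(4),r.round(1).tolist())
R=rail_R(p[3]);o=p[:3];n=R[:,2]
pickle.dump(p,open("pose.pkl","wb"))
print("rail",(o+R@[.088,0,.04]).round(4))
for u in [[282,112],[323,117],[305,307],[259,302]]: print(u,(R.T@(onplane(w,u,o+n*.049,n)-o)).round(4))
for a,b in [(293,111),(293,240),(275,280)]: 
    u=(190+a/2.6,95+b/2.6);print("handle top",(R.T@(onplane(w,u,o+n*.079,n)-o)).round(4))
gp=R.T@(onplane(w,(318.3,259.8),o+n*.003,n)-o);print(gp,"tab",1.5-np.arctan2(gp[1],gp[0]),np.hypot(*gp[:2]))
gp=R.T@(onplane(w,(190+405/2.6,95+310/2.6),o,n)-o);print("dial rim right",gp)
gp=R.T@(onplane(w,(190+90/2.6,95+310/2.6),o,n)-o);print("dial rim left",gp)
print("handle centre by model y=.003:",(o+R@[-.032,.003,.064]).round(4))
```

```text
S [ 0.593  -0.1772  0.086  -1.6814] [[0.3, 0.8], [0.3, -0.9], [-0.3, 0.1], [-0.3, -0.1]]
WS [ 0.5856 -0.1797  0.0972 -1.6913] [[1.1, -0.3], [-1.3, 0.7], [2.1, 0.9], [-1.3, -0.1], [-0.9, -0.1], [-0.3, -1.6], [-1.8, -0.4], [-1.1, -0.5]]
WTS [ 0.5852 -0.18    0.0967 -1.6905] [[0.7, -0.0], [-1.9, 0.8], [1.9, 1.0], [-1.8, -0.1], [-0.3, -1.2], [0.5, -0.9], [-1.3, -1.7], [-0.4, -1.6], [-1.0, 0.1], [-0.4, -1.4], [-1.8, -0.2], [-1.2, -0.3]]
rail [ 0.5785 -0.2358  0.1754]
[282, 112] [-0.0991 -0.0173  0.049 ]
[323, 117] [-0.0993  0.0259  0.049 ]
[305, 307] [0.0943 0.025  0.049 ]
[259, 302] [ 0.0942 -0.0185  0.049 ]
handle top [-0.0611  0.0046  0.079 ]
handle top [-0.013   0.0091  0.079 ]
handle top [0.0021 0.0042 0.079 ]
[0.04533361 0.04081066 0.003     ] tab 0.7670580676942512 0.060997098116904534
dial rim right [-9.30969037e-03  6.79564410e-02  8.67361738e-17]
dial rim left [ 6.59463736e-03 -6.71206321e-02 -1.64798730e-17]
handle centre by model y=.003: [ 0.5953 -0.1211  0.1362]
```

The pose is consistent: rails fit within 2 px, the tab radius comes out at 61 mm against 62 given, and the handle length is right. I'll grip the handle lightly near its top, a little below its middle.

>>> carry_out([
  {"slide": [0.018,0.02,-0.05],"yaw": -0.12,"fingers": 0.7},
  {"slide": [0.018,0.02,-0.11],"yaw": -0.12,"fingers": 0.6},
  {"slide": [0.018,0.02,-0.16],"yaw": -0.12,"fingers": 0.5},
  {"slide": [0.018,0.02,-0.195],"yaw": -0.12,"fingers": 0.5},
  {"slide": [0.018,0.02,-0.212],"yaw": -0.12,"fingers": 0.5},
  {"slide": [0.018,0.02,-0.212],"yaw": -0.12,"fingers": 0.5},
], force=20)

```text
time_s: 2.65
tool_pos: [0.5984, -0.0991, 0.1465]
eef_rot: [0.998, -0.057, -0.002, -0.001]
contact_force: [-0.8, 0.7, 0.7]
width: 0.0429
```

Run:
```python
from h import *
o=env.get_obs();print(o['time_s'],o['tool_pos'],o['eef_rot'].round(3),o['contact_force'],o['width'])
a=env.capture("scene")[190:290,260:370];b=env.capture("wrist")[:,100:460]
a=cv2.resize(a,(462,420),interpolation=2)
cv2.imwrite("pics/g1.png",np.hstack([a[:,:,::-1],b[:,:,::-1]])[:,:800])
```

```text
2.65 [ 0.59838375 -0.09910601  0.14652946] [ 0.998 -0.057 -0.002 -0.001] [-0.82395733  0.70746509  0.74848758] 0.042852813931102095
```

View pics/g1.png

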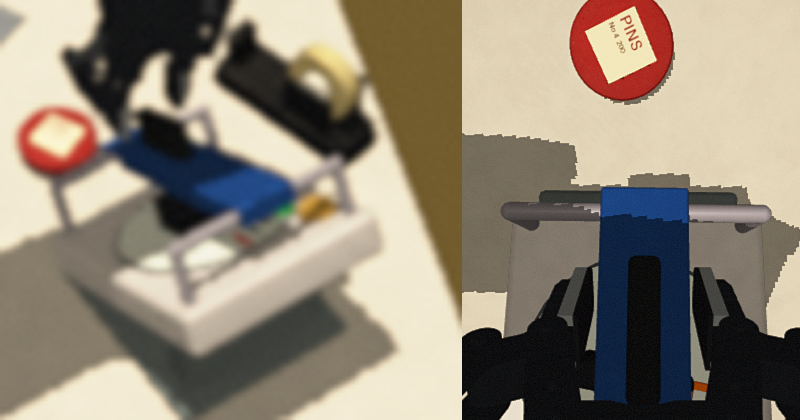

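The handle is centred between the pads, towards its low end. Closing lightly.

>>> carry_out([
  {"slide": [0,0,0],"yaw": 0,"fingers": 0.14},
  {"slide": [0,0,0],"yaw": 0,"fingers": 0.14},
  {"slide": [0,0,0],"yaw": 0,"fingers": 0.14},
  {"slide": [0,0,0],"yaw": 0,"fingers": 0.14},
], force=20)

```text
time_s: 3.25
tool_pos: [0.5995, -0.0995, 0.149]
eef_rot: [0.998, -0.058, 0.0, -0.001]
contact_force: [-1.3, 1.9, 8.0]
width: 0.0131
```

>>> carry_out([
  {"slide": [0,0.001,0.004],"yaw": 0,"fingers": 0.14},
  {"slide": [0,0.002,0.008],"yaw": 0,"fingers": 0.14},
  {"slide": [0,0.003,0.012],"yaw": 0,"fingers": 0.14},
  {"slide": [0,0.004,0.018],"yaw": 0,"fingers": 0.14},
  {"slide": [0,0.0045,0.024],"yaw": 0,"fingers": 0.14},
  {"slide": [0,0.0045,0.024],"yaw": 0,"fingers": 0.14},
], force=20)

```text
time_s: 4.0
tool_pos: [0.5996, -0.095, 0.1735]
eef_rot: [0.998, -0.058, 0.0, -0.001]
contact_force: [0.4, 0.1, -1.5]
width: 0.0136
```

```bash
cat >> h.py <<'E'
def pitch(save=None):
    """guard low-end edge + lip edge heights from scene/top blue hull"""
    out={}
    for n in("scene","top"):
        im=env.capture(n);c=env.calibration(n);hsv=cv2.cvtColor(im,cv2.COLOR_RGB2HSV)
        m=cv2.inRange(hsv,(105,110,30),(130,255,255))
        u0,v0=proj(c,[.59,-.17,.15])[0].astype(int);k=np.zeros_like(m);k[v0-45:v0+45,u0-45:u0+45]=m[v0-45:v0+45,u0-45:u0+45]
        cn=max(cv2.findContours(k,0,2)[0],key=cv2.contourArea);out[n]=cv2.approxPolyDP(cv2.convexHull(cn),3,True).reshape(-1,2).tolist()
        if save: cv2.imwrite(f"pics/{save}_{n}.png",cv2.resize(im[v0-50:v0+50,u0-50:u0+50,::-1],None,fx=4,fy=4,interpolation=2))
    if save: cv2.imwrite(f"pics/{save}.png",np.hstack([cv2.imread(f"pics/{save}_{n}.png") for n in("scene","top")]))
    return out
E
python3 - <<'E'
from h import *
o=env.get_obs();print(o['time_s'],o['tool_pos'],o['contact_force'],o['width'])
print(pitch("g2"))
E
```

```text
4.0 [ 0.59962684 -0.09502221  0.17346674] [ 0.41353051  0.11222988 -1.53784082] 0.01363258294333271
{'scene': [[285, 219], [291, 215], [307, 219], [328, 231], [311, 236]], 'top': [[350, 203], [349, 216], [320, 217], [326, 203]]}
```

View pics/g2.png

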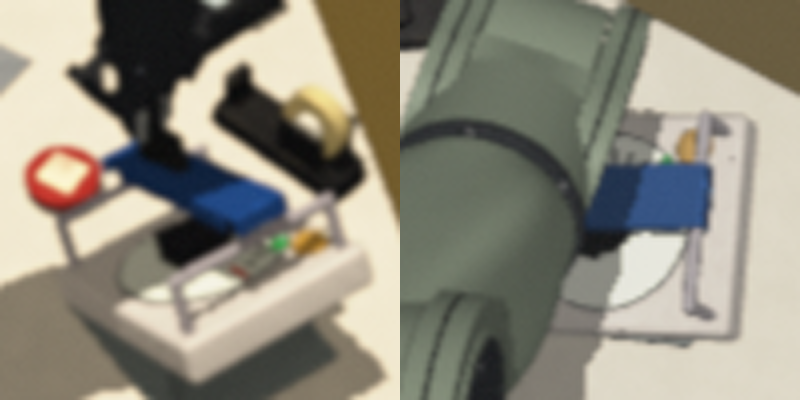

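Run:
```python
from h import *
import pickle
p=pickle.load(open("pose.pkl","rb"));R=rail_R(p[3]);hook=p[:3]+R@[.088,.0045,.04]
for n in("scene","top"):
    im=cv2.imread(f"pics/{n}0.png");c=env.calibration(n);m=cv2.inRange(cv2.cvtColor(im,40),(105,110,30),(130,255,255))
    u0,v0=proj(c,[.59,-.17,.15])[0].astype(int);k=np.zeros_like(m);k[v0-45:v0+45,u0-45:u0+45]=m[v0-45:v0+45,u0-45:u0+45]
    cn=max(cv2.findContours(k,0,2)[0],key=cv2.contourArea);print(n,"start",cv2.approxPolyDP(cv2.convexHull(cn),3,True).reshape(-1,2).tolist())
    for lift in(0,.02):
      for th in(30,20,10,0):
        A=(Ro.from_euler('z',p[3])*Ro.from_euler('y',-th,degrees=True)).as_matrix()
        print(lift,th,[proj(c,hook+[0,0,lift]+A@np.array(q))[0].round(0).tolist() for q in[(.007,.023,.009),(.007,-.023,.009),(-.19,.023,.009),(-.19,-.023,.009)]])
```

```text
scene start [[328, 237], [320, 242], [308, 240], [286, 224], [293, 221], [310, 225]]
0 30 [[329.0, 233.0], [316.0, 240.0], [295.0, 218.0], [283.0, 224.0]]
0 20 [[330.0, 233.0], [317.0, 240.0], [293.0, 209.0], [281.0, 215.0]]
0 10 [[330.0, 234.0], [317.0, 241.0], [291.0, 201.0], [279.0, 207.0]]
0 0 [[331.0, 234.0], [318.0, 242.0], [291.0, 193.0], [279.0, 199.0]]
0.02 30 [[330.0, 228.0], [317.0, 235.0], [295.0, 214.0], [283.0, 220.0]]
0.02 20 [[330.0, 229.0], [317.0, 236.0], [293.0, 205.0], [281.0, 211.0]]
0.02 10 [[331.0, 229.0], [318.0, 236.0], [291.0, 196.0], [279.0, 202.0]]
0.02 0 [[331.0, 230.0], [318.0, 237.0], [291.0, 189.0], [279.0, 195.0]]
top start [[350, 205], [349, 218], [289, 217], [291, 205]]
0 30 [[351.0, 203.0], [349.0, 219.0], [289.0, 204.0], [288.0, 218.0]]
0 20 [[351.0, 203.0], [350.0, 219.0], [285.0, 201.0], [284.0, 216.0]]
0 10 [[352.0, 203.0], [351.0, 219.0], [283.0, 198.0], [282.0, 214.0]]
0 0 [[352.0, 203.0], [351.0, 219.0], [283.0, 196.0], [281.0, 212.0]]
0.02 30 [[352.0, 201.0], [351.0, 218.0], [289.0, 202.0], [288.0, 217.0]]
0.02 20 [[353.0, 201.0], [351.0, 218.0], [286.0, 200.0], [284.0, 215.0]]
0.02 10 [[353.0, 202.0], [352.0, 218.0], [283.0, 197.0], [282.0, 213.0]]
0.02 0 [[354.0, 202.0], [352.0, 218.0], [283.0, 194.0], [281.0, 210.0]]
```

The guard translated about 24 mm without pivoting: both ends moved 6 px. Even this light grip holds the orientation, so I'm retracing the path to rehook it, then loosening.

>>> carry_out([
  {"slide": [0,-0.0005,-0.006],"yaw": 0,"fingers": 0.14},
  {"slide": [0,-0.0015,-0.012],"yaw": 0,"fingers": 0.14},
  {"slide": [0,-0.003,-0.017],"yaw": 0,"fingers": 0.14},
  {"slide": [0,-0.0035,-0.02],"yaw": 0,"fingers": 0.14},
  {"slide": [0,-0.0035,-0.02],"yaw": 0,"fingers": 0.14},
], force=20)

```text
time_s: 4.72
tool_pos: [0.5993, -0.0986, 0.1527]
eef_rot: [0.998, -0.058, -0.0, -0.001]
contact_force: [-1.0, 0.3, -2.1]
width: 0.0131
```

>>> carry_out([
  {"slide": [0,0,0],"yaw": 0,"fingers": 0.155},
  {"slide": [0,0,0],"yaw": 0,"fingers": 0.155},
])

```text
time_s: 4.97
tool_pos: [0.5994, -0.0985, 0.1529]
eef_rot: [0.998, -0.058, 0.0, -0.001]
contact_force: [-0.3, 0.1, -0.8]
width: 0.0134
```

Run:
```python
from h import *
o=env.get_obs();print(o['time_s'],o['tool_pos'],o['contact_force'],o['width'])
print(pitch())
```

```text
4.975 [ 0.59942351 -0.09852743  0.15285045] [-0.27066854  0.10824636 -0.7956559 ] 0.013377240246333548
{'scene': [[285, 224], [292, 220], [329, 236], [319, 242], [310, 240]], 'top': [[350, 204], [349, 218], [321, 218], [326, 205]]}
```

Now a looser squeeze, rising along the arc.

>>> carry_out([
  {"slide": [0,0,0],"yaw": 0,"fingers": 0.157},
  {"slide": [0,0.001,0.003],"yaw": 0,"fingers": 0.157},
  {"slide": [0,0.0015,0.006],"yaw": 0,"fingers": 0.157},
  {"slide": [0,0.002,0.009],"yaw": 0,"fingers": 0.157},
  {"slide": [0,0.002,0.009],"yaw": 0,"fingers": 0.157},
])

```text
time_s: 5.7
tool_pos: [0.5995, -0.0965, 0.1621]
eef_rot: [0.998, -0.058, 0.0, -0.001]
contact_force: [0.2, 0.5, -1.8]
width: 0.0134
```

Run:
```python
from h import *
o=env.get_obs();print(o['time_s'],o['tool_pos'],o['contact_force'],o['width'])
print(pitch())
```

```text
5.7 [ 0.5994999  -0.09653185  0.16210481] [ 0.23468943  0.49322907 -1.84743724] 0.013426896090941115
{'scene': [[285, 221], [292, 218], [309, 222], [328, 234], [312, 239]], 'top': [[350, 204], [349, 217], [321, 218], [326, 204]]}
```

Still translating. I'll loosen step by step here while the lip is still hooked.

>>> carry_out([
  {"slide": [0,0,0],"yaw": 0,"fingers": 0.16},
  {"slide": [0,0,0],"yaw": 0,"fingers": 0.16},
])

```text
time_s: 6.05
tool_pos: [0.5993, -0.0967, 0.1618]
eef_rot: [0.998, -0.058, -0.0, -0.001]
contact_force: [1.2, -0.4, -1.8]
width: 0.0136
```

>>> carry_out([
  {"slide": [0,0,0],"yaw": 0,"fingers": 0.163},
  {"slide": [0,0,0],"yaw": 0,"fingers": 0.163},
])

```text
time_s: 6.3
tool_pos: [0.5994, -0.0967, 0.1617]
eef_rot: [0.998, -0.058, -0.0, -0.0]
contact_force: [1.0, -1.2, -0.4]
width: 0.0139
```

Run:
```python
from h import *
o=env.get_obs();print(o['time_s'],o['tool_pos'],o['contact_force'],o['width'])
print(pitch())
```

```text
6.3 [ 0.5993641  -0.09669532  0.16174998] [ 0.95389606 -1.22780874 -0.35970757] 0.013850825039594516
{'scene': [[284, 220], [291, 217], [307, 222], [329, 236], [320, 242], [308, 239]], 'top': [[350, 204], [349, 218], [321, 218], [326, 204]]}
```

It pivoted: the lip is back on the rail and the low end is still up. Now continuing the arc with fingers around 0.162.

>>> carry_out([
  {"slide": [0,0.0,0.002],"yaw": 0,"fingers": 0.162},
  {"slide": [0,0.0005,0.004],"yaw": 0,"fingers": 0.162},
  {"slide": [0,0.001,0.006],"yaw": 0,"fingers": 0.162},
  {"slide": [0,0.0015,0.008],"yaw": 0,"fingers": 0.162},
  {"slide": [0,0.0015,0.008],"yaw": 0,"fingers": 0.163},
  {"slide": [0,0.0015,0.008],"yaw": 0,"fingers": 0.163},
])

```text
time_s: 7.15
tool_pos: [0.5993, -0.0953, 0.1697]
eef_rot: [0.998, -0.058, -0.0, -0.0]
contact_force: [-0.0, -2.1, -0.4]
width: 0.0142
```

Run:
```python
from h import *
o=env.get_obs();print(o['time_s'],o['tool_pos'],o['contact_force'],o['width'])
print(pitch())
```

```text
7.15 [ 0.59932163 -0.09529826  0.16971766] [-0.0174958  -2.11783513 -0.42170835] 0.014156372386030595
{'scene': [[283, 218], [290, 214], [306, 220], [329, 236], [319, 243]], 'top': [[350, 204], [349, 218], [320, 218], [325, 204]]}
```

Working well. Continuing without more outward motion, since the force shows the lip pulled on the rail.

>>> carry_out([
  {"slide": [0,-0.0005,0.003],"yaw": 0,"fingers": 0.162},
  {"slide": [0,-0.001,0.006],"yaw": 0,"fingers": 0.162},
  {"slide": [0,-0.001,0.009],"yaw": 0,"fingers": 0.163},
  {"slide": [0,-0.001,0.012],"yaw": 0,"fingers": 0.163},
  {"slide": [0,-0.001,0.015],"yaw": 0,"fingers": 0.163},
  {"slide": [0,-0.001,0.018],"yaw": 0,"fingers": 0.163},
  {"slide": [0,-0.001,0.018],"yaw": 0,"fingers": 0.163},
])

```text
time_s: 8.12
tool_pos: [0.5994, -0.0963, 0.1879]
eef_rot: [0.998, -0.058, 0.0, -0.0]
contact_force: [0.5, 0.5, -0.7]
width: 0.0138
```

Run:
```python
from h import *
o=env.get_obs();print(o['time_s'],o['tool_pos'],o['contact_force'],o['width'])
print(pitch())
```

```text
8.125 [ 0.59939993 -0.09628799  0.18792733] [ 0.48949596  0.53717641 -0.65420151] 0.013762710533570267
{'scene': [[282, 212], [289, 208], [329, 237], [320, 243], [310, 239]], 'top': [[351, 205], [350, 218], [321, 217], [327, 203]]}
```

>>> carry_out([
  {"slide": [0,0,0.003],"yaw": 0,"fingers": 0.163},
  {"slide": [0,0,0.006],"yaw": 0,"fingers": 0.163},
  {"slide": [0,0,0.009],"yaw": 0,"fingers": 0.163},
  {"slide": [0,-0.0005,0.012],"yaw": 0,"fingers": 0.163},
  {"slide": [0,-0.001,0.015],"yaw": 0,"fingers": 0.163},
  {"slide": [0,-0.0015,0.018],"yaw": 0,"fingers": 0.163},
  {"slide": [0,-0.0015,0.021],"yaw": 0,"fingers": 0.163},
  {"slide": [0,-0.002,0.024],"yaw": 0,"fingers": 0.163},
  {"slide": [0,-0.002,0.027],"yaw": 0,"fingers": 0.163},
  {"slide": [0,-0.002,0.027],"yaw": 0,"fingers": 0.163},
])

```text
time_s: 9.48
tool_pos: [0.5994, -0.0983, 0.2148]
eef_rot: [0.998, -0.058, 0.0, -0.0]
contact_force: [-0.9, 0.5, -0.9]
width: 0.014
```

Run:
```python
from h import *
o=env.get_obs();print(o['time_s'],o['tool_pos'],o['contact_force'],o['width'])
print(pitch("g3"))
```

```text
9.475 [ 0.59936072 -0.09832977  0.21484959] [-0.94492081  0.48727661 -0.93280981] 0.014023768194833036
{'scene': [[281, 203], [288, 199], [329, 237], [319, 243], [310, 238]], 'top': [[351, 205], [350, 218], [323, 217], [328, 203]]}
```

View pics/g3.png

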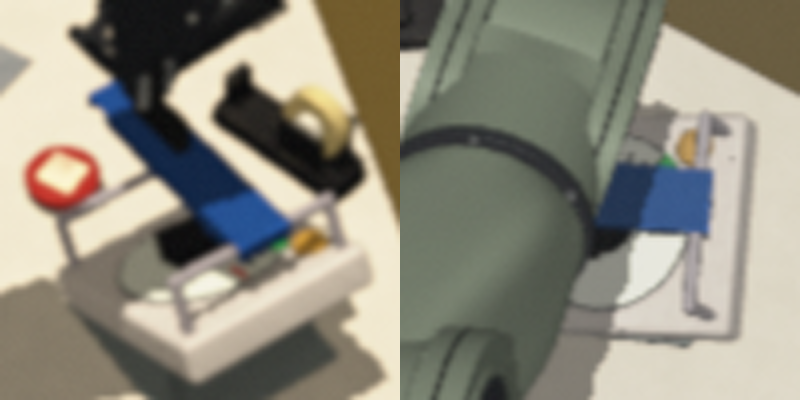

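The guard is now about 3–4° from level (low end 22 of 25 px up) and the lip is unmoved on the rail, so step 1 should be met. Going up 3 mm more, then gripping firmly.

>>> carry_out([
  {"slide": [0,-0.0005,0.003],"yaw": 0,"fingers": 0.163},
  {"slide": [0,-0.0005,0.003],"yaw": 0,"fingers": 0.163},
  {"slide": [0,-0.0005,0.003],"yaw": 0,"fingers": 0.163},
  {"slide": [0,-0.0005,0.003],"yaw": 0,"fingers": 0.15},
  {"slide": [0,-0.0005,0.003],"yaw": 0,"fingers": 0.12},
  {"slide": [0,-0.0005,0.003],"yaw": 0,"fingers": 0.08},
  {"slide": [0,-0.0005,0.003],"yaw": 0,"fingers": 0.0},
  {"slide": [0,-0.0005,0.003],"yaw": 0,"fingers": 0.0},
], force=60)

```text
time_s: 10.58
tool_pos: [0.5993, -0.0988, 0.2176]
eef_rot: [0.998, -0.058, -0.0, -0.0]
contact_force: [1.0, 0.2, -1.9]
width: 0.0115
```

>>> carry_out([
  {"slide": [0,0,0.005],"yaw": 0,"fingers": 0},
  {"slide": [0,0,0.012],"yaw": 0,"fingers": 0},
  {"slide": [0,0,0.022],"yaw": 0,"fingers": 0},
  {"slide": [0,0,0.035],"yaw": 0,"fingers": 0},
  {"slide": [0,0,0.05],"yaw": 0,"fingers": 0},
  {"slide": [0,0,0.06],"yaw": 0,"fingers": 0},
  {"slide": [0,0,0.06],"yaw": 0,"fingers": 0},
])

```text
time_s: 11.45
tool_pos: [0.5995, -0.0987, 0.2783]
eef_rot: [0.998, -0.058, 0.0, -0.0]
contact_force: [-0.4, 0.1, -1.9]
width: 0.0113
```

Run:
```python
from h import *
o=env.get_obs();print(o['time_s'],o['tool_pos'],o['contact_force'],o['width'])
print(pitch("g4"))
```

```text
11.45 [ 0.59947916 -0.09868602  0.27827765] [-0.35269847  0.11639734 -1.89588508] 0.011300045799866359
{'scene': [[281, 188], [289, 184], [332, 222], [319, 229]], 'top': [[332, 199], [353, 200], [353, 215], [327, 213]]}
```

View pics/g4.png

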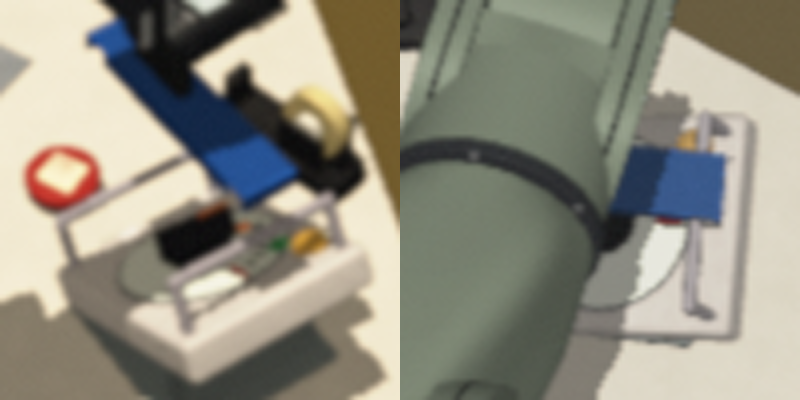

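Lifted clean and about level. Carrying it to the mat (centre ≈ (0.528, 0.19), long axis ≈ 0.22 rad), turning the guard along the long side.

>>> carry_out([
  {"slide": [0,0.02,0],"yaw": -0.1,"fingers": 0},
  {"slide": [-0.003,0.05,0],"yaw": -0.25,"fingers": 0},
  {"slide": [-0.007,0.09,0],"yaw": -0.4,"fingers": 0},
  {"slide": [-0.011,0.13,0],"yaw": -0.55,"fingers": 0},
  {"slide": [-0.015,0.17,0],"yaw": -0.7,"fingers": 0},
  {"slide": [-0.019,0.21,0],"yaw": -0.85,"fingers": 0},
  {"slide": [-0.023,0.25,0],"yaw": -1.0,"fingers": 0},
  {"slide": [-0.026,0.28,-0.01],"yaw": -1.12,"fingers": 0},
  {"slide": [-0.027,0.295,-0.03],"yaw": -1.2,"fingers": 0},
  {"slide": [-0.0275,0.299,-0.06],"yaw": -1.23,"fingers": 0},
  {"slide": [-0.0275,0.299,-0.09],"yaw": -1.23,"fingers": 0},
  {"slide": [-0.0275,0.299,-0.11],"yaw": -1.23,"fingers": 0},
])

```text
time_s: 13.05
tool_pos: [0.5711, 0.2004, 0.1654]
eef_rot: [0.782, -0.623, -0.0, 0.0]
contact_force: [-0.1, -0.1, -1.9]
width: 0.0114
```

>>> carry_out([
  {"slide": [0,0,-0.025],"yaw": 0,"fingers": 0},
  {"slide": [0,0,-0.05],"yaw": 0,"fingers": 0},
  {"slide": [0,0,-0.07],"yaw": 0,"fingers": 0},
  {"slide": [0,0,-0.08],"yaw": 0,"fingers": 0},
  {"slide": [0,0,-0.08],"yaw": 0,"fingers": 0},
])

```text
time_s: 13.68
tool_pos: [0.5709, 0.2002, 0.0851]
eef_rot: [0.782, -0.623, -0.001, 0.001]
contact_force: [-0.4, 0.1, -2.3]
width: 0.0117
```

Run:
```python
from h import *
o=env.get_obs();print(o['time_s'],o['tool_pos'],o['eef_rot'],o['contact_force'],o['width'])
im=env.capture("scene");cv2.imwrite("pics/m1.png",cv2.resize(im[130:270,150:330,::-1],None,fx=4,fy=4,interpolation=2))
```

```text
13.675 [0.57093712 0.20024086 0.08509705] [ 7.82147963e-01 -6.23092274e-01 -5.35562059e-04  5.42659735e-04] [-0.39127723  0.10124836 -2.25453106] 0.011666585089560711
```

View pics/m1.png

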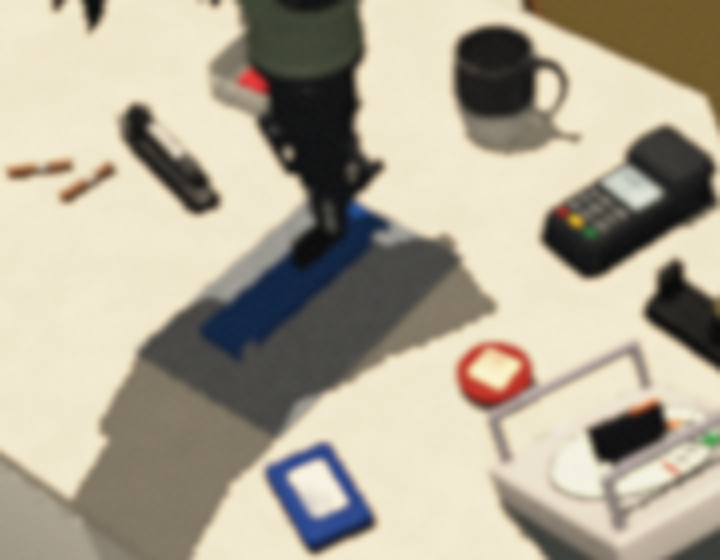

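The guard is level over the mat and aligned with it. Lowering slowly.

>>> carry_out([
  {"slide": [0,0,-0.01],"yaw": 0,"fingers": 0},
  {"slide": [0,0,-0.018],"yaw": 0,"fingers": 0},
  {"slide": [0,0,-0.024],"yaw": 0,"fingers": 0},
  {"slide": [0,0,-0.028],"yaw": 0,"fingers": 0},
  {"slide": [0,0,-0.028],"yaw": 0,"fingers": 0},
])

```text
time_s: 14.35
tool_pos: [0.5711, 0.2003, 0.0586]
eef_rot: [0.782, -0.623, -0.0, 0.0]
contact_force: [-7.6, -1.0, 17.1]
width: 0.0113
```

>>> carry_out([
  {"slide": [0,0,-0.002],"yaw": 0,"fingers": 0},
  {"slide": [0,0,-0.004],"yaw": 0,"fingers": 0},
  {"slide": [0,0,-0.004],"yaw": 0,"fingers": 0},
])

```text
time_s: 14.72
tool_pos: [0.5713, 0.2002, 0.0582]
eef_rot: [0.782, -0.623, -0.001, -0.001]
contact_force: [-23.1, -4.1, 70.1]
width: 0.0109
```

Contact came a little early. Relieving the pressure, then letting go.

>>> carry_out([
  {"slide": [0,0,0.001],"yaw": 0,"fingers": 0},
  {"slide": [0,0,0.001],"yaw": 0,"fingers": 0.14},
  {"slide": [0,0,0.001],"yaw": 0,"fingers": 0.17},
  {"slide": [0,0,0.001],"yaw": 0,"fingers": 0.25},
  {"slide": [0,0,0.001],"yaw": 0,"fingers": 0.35},
  {"slide": [0,0,0.003],"yaw": 0,"fingers": 0.4},
  {"slide": [0,0,0.02],"yaw": 0,"fingers": 0.4},
  {"slide": [0,0,0.06],"yaw": 0,"fingers": 0.4},
  {"slide": [0,0,0.11],"yaw": 0,"fingers": 0.4},
  {"slide": [0,0,0.16],"yaw": 0,"fingers": 0.4},
  {"slide": [0,0,0.2],"yaw": 0,"fingers": 0.4},
  {"slide": [0,0,0.24],"yaw": 0,"fingers": 0.4},
])

```text
time_s: 16.23
tool_pos: [0.5709, 0.1999, 0.3009]
eef_rot: [0.782, -0.623, -0.0, -0.001]
contact_force: [0.1, 0.1, 0.9]
width: 0.034
```

Run:
```python
from h import *
o=env.get_obs();print(o['time_s'],o['tool_pos'],o['qpos'].round(2),o['contact_force'],o['width'])
w=env.calibration("wrist");im=env.capture("wrist");hsv=cv2.cvtColor(im,41)
m=cv2.inRange(hsv,(105,120,30),(130,255,255));cn=max(cv2.findContours(m,0,2)[0],key=cv2.contourArea)
b=cv2.boxPoints(cv2.minAreaRect(cn));P=[onz(w,u,.019) for u in b];print(np.round(P,3).tolist(),[np.linalg.norm(P[i]-P[i-1]).round(3) for i in range(4)],np.mean(P,0))
s=env.capture("scene")
cv2.imwrite("pics/m2.png",np.hstack([cv2.resize(im,(400,300)),cv2.resize(s[130:270,150:337],(400,300))])[:,:,::-1])
```

```text
16.225 [0.5709179  0.19991243 0.30094442] [-0.7   0.8   0.76  1.28 -0.55  1.26 -1.28] [0.1305454  0.14125823 0.87044021] 0.03399390251552413
[[0.618, 0.233, 0.019], [0.628, 0.189, 0.019], [0.437, 0.141, 0.019], [0.425, 0.192, 0.019]] [np.float64(0.197), np.float64(0.045), np.float64(0.197), np.float64(0.052)] [0.52663352 0.18858637 0.019     ]
```

View pics/m2.png

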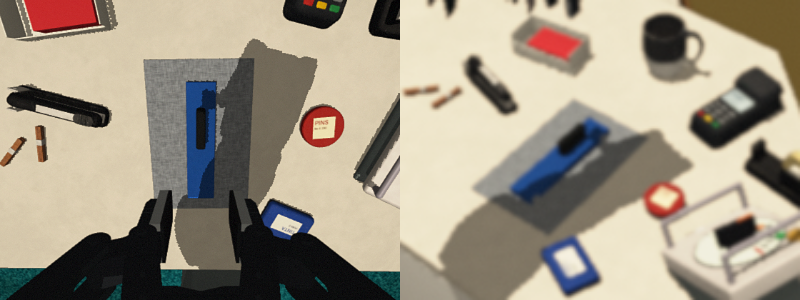

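Guard flat on the mat, let go, centre at (0.527, 0.189), about 1 mm from the mat's centre, measuring 197 × 46–52 mm; bystanders are in place. That's 11 pictures viewed. Back to the timer with the fingers shut, to push the bar with them and measure by colour.

>>> carry_out([
  {"slide": [0.002,-0.02,0.02],"yaw": 0.15,"fingers": 0},
  {"slide": [0.004,-0.05,0.03],"yaw": 0.3,"fingers": 0},
  {"slide": [0.006,-0.09,0.04],"yaw": 0.45,"fingers": 0},
  {"slide": [0.008,-0.13,0.045],"yaw": 0.6,"fingers": 0},
  {"slide": [0.009,-0.17,0.045],"yaw": 0.75,"fingers": 0},
  {"slide": [0.01,-0.21,0.045],"yaw": 0.9,"fingers": 0},
  {"slide": [0.011,-0.25,0.045],"yaw": 1.05,"fingers": 0},
  {"slide": [0.012,-0.29,0.045],"yaw": 1.2,"fingers": 0},
  {"slide": [0.014,-0.31,0.045],"yaw": 1.23,"fingers": 0},
  {"slide": [0.014,-0.32,0.045],"yaw": 1.23,"fingers": 0},
  {"slide": [0.014,-0.32,0.045],"yaw": 1.23,"fingers": 0},
])

```text
time_s: 17.7
tool_pos: [0.5859, -0.1203, 0.3483]
eef_rot: [0.998, -0.059, -0.001, -0.003]
contact_force: [0.4, 1.0, -0.4]
width: 0.0
```

```bash
cat >> h.py <<'E'
import pickle
def toolyaw(o=None):
    o=o or env.get_obs(); X=Ro.from_quat(o['eef_rot']).as_matrix()[:,0]; return np.arctan2(X[1],X[0])
def comps(m,mn):
    n,l,s,c=cv2.connectedComponentsWithStats(m);return [(c[i],int(s[i,4])) for i in range(1,n) if s[i,4]>=mn]
def knob(name="wrist"):
    p=pickle.load(open("pose.pkl","rb"));R=rail_R(p[3]);o=p[:3];n=R[:,2]
    w=env.calibration(name);im=env.capture(name);hsv=cv2.cvtColor(im,41)
    for col,lo,hi,h,mn in(("orange",(3,150,60),(20,255,255),.033,4),("red",(0,150,60),(3,255,255),.001,4),("green",(45,80,30),(85,255,255),.003,5)):
        for c,a in comps(cv2.inRange(hsv,lo,hi),mn):
            g=R.T@(onplane(w,c,o+n*h,n)-o)
            if np.hypot(*g[:2])<.08: print(name,col,c.round(1),a,g.round(4),"theta",round(1.5-np.arctan2(g[1],g[0]),3))
    # black bar axis on its top plane
    pts=np.argwhere(hsv[:,:,2]<45)[:,::-1]
    G=np.array([(R.T@(onplane(w,u,o+n*.033,n)-o))[:2] for u in pts[::1] if abs(u-proj(w,o+n*.033)[0]).max()<70])
    G=G[np.hypot(*G.T)<.04]
    if len(G)>20:
        v=np.linalg.svd(G-G.mean(0))[2][0];print("black",len(G),G.mean(0).round(4),"theta mod pi",round((1.5-np.arctan2(v[1],v[0]))%np.pi,3))
    return im
def ref(a,r,s,h=.030):
    p=pickle.load(open("pose.pkl","rb"));R=rail_R(p[3]);u=np.array([np.cos(a),np.sin(a),0]);v=np.array([-np.sin(a),np.cos(a),0])
    P=p[:3]+R@(r*u+s*v+[0,0,h]);U=R@u;return P+[0,0,.002],np.arctan2(U[1],U[0])
E
python3 - <<'E'
from h import *
o=env.get_obs();print(o['time_s'],o['tool_pos'],toolyaw(o),o['qpos'].round(2))
im=knob();cv2.imwrite("pics/k1.png",im[:,:,::-1])
knob("scene")
for a,r,s in[(1.3,.022,.028),(1.3,.022,.019),(1.0,.022,.019),(.7,.022,.019),(.4,.022,.019),(.1,.022,.019),(-.1,.022,.019)]:
    P,y=ref(a,r,s);print(a,s,P.round(4),round(y,3),"rel",(P-o['tool_pos']).round(4),round(y-toolyaw(o),3))
E
```

```text
17.7 [ 0.58588936 -0.12027259  0.34828218] -0.1172362515147016 [-0.02  0.69  0.39  1.2  -0.26  1.3   0.24]
wrist orange [308.9 220.3] 143 [0.0042 0.0217 0.033 ] theta 0.119
wrist orange [288.  261.5] 4 [0.0453 0.0007 0.033 ] theta 1.485
wrist red [286.4 262. ] 21 [ 0.0437 -0.0004  0.001 ] theta 1.51
wrist green [325.3 263.5] 170 [0.0452 0.0408 0.003 ] theta 0.767
black 1854 [ 0.0035 -0.0021] theta mod pi 0.22
scene green [327.5 239.5] 8 [0.0428 0.0432 0.003 ] theta 0.71
black 84 [ 0.0192 -0.0076] theta mod pi 0.226
1.3 0.028 [ 0.6177 -0.1504  0.1142] -0.356 rel [ 0.0318 -0.0301 -0.2341] -0.238
1.3 0.019 [ 0.6144 -0.1576  0.1185] -0.356 rel [ 0.0285 -0.0373 -0.2298] -0.238
1.0 0.019 [ 0.616  -0.165   0.1227] -0.627 rel [ 0.0301 -0.0447 -0.2256] -0.51
0.7 0.019 [ 0.615  -0.1725  0.127 ] -0.919 rel [ 0.0291 -0.0522 -0.2213] -0.802
0.4 0.019 [ 0.6115 -0.1793  0.1312] -1.236 rel [ 0.0257 -0.059  -0.2171] -1.119
0.1 0.019 [ 0.6059 -0.1848  0.1347] -1.575 rel [ 0.02   -0.0645 -0.2136] -1.458
-0.1 0.019 [ 0.6011 -0.1876  0.1366] -1.806 rel [ 0.0152 -0.0673 -0.2117] -1.689
```

The frame checks out: the red mark reads 1.51 (should be 1.50) and the tab reads 0.767 twice. The knob is at about 0.2. Descending beside the pointer's end on its downhill side.

>>> carry_out([
  {"slide": [0.032,-0.03,-0.05],"yaw": -0.15,"fingers": 0},
  {"slide": [0.032,-0.03,-0.1],"yaw": -0.24,"fingers": 0},
  {"slide": [0.032,-0.03,-0.15],"yaw": -0.24,"fingers": 0},
  {"slide": [0.032,-0.03,-0.19],"yaw": -0.24,"fingers": 0},
  {"slide": [0.032,-0.03,-0.22],"yaw": -0.24,"fingers": 0},
  {"slide": [0.032,-0.03,-0.234],"yaw": -0.24,"fingers": 0},
  {"slide": [0.032,-0.03,-0.234],"yaw": -0.24,"fingers": 0},
])

```text
time_s: 18.68
tool_pos: [0.6182, -0.1487, 0.1142]
eef_rot: [0.984, -0.177, -0.001, -0.004]
contact_force: [0.1, 0.3, -0.2]
width: -0.0003
```

Run:
```python
from h import *
o=env.get_obs();print(o['time_s'],o['tool_pos'],toolyaw(o),o['contact_force'])
for a in[1.3,1.1,.9,.7,.5,.3,.1,-.1]:
    P,y=ref(a,.022,.019);print(a,"rel",(P-o['tool_pos']).round(4),round(y-toolyaw(o),3))
```

```text
18.675 [ 0.61815802 -0.14871572  0.11418585] -0.354974534935934 [ 0.12368224  0.34996692 -0.15660395]
1.3 rel [-0.0038 -0.0088  0.0043] -0.001
1.1 rel [-0.0024 -0.0138  0.0071] -0.18
0.9 rel [-0.0022 -0.0188  0.0099] -0.367
0.7 rel [-0.0031 -0.0238  0.0128] -0.564
0.5 rel [-0.0052 -0.0284  0.0156] -0.773
0.3 rel [-0.0083 -0.0326  0.0182] -0.993
0.1 rel [-0.0123 -0.0361  0.0205] -1.22
-0.1 rel [-0.017  -0.0388  0.0224] -1.451
```

>>> carry_out([
  {"slide": [-0.004,-0.009,0.004],"yaw": 0,"fingers": 0},
  {"slide": [-0.003,-0.0115,0.0055],"yaw": -0.09,"fingers": 0},
  {"slide": [-0.0024,-0.014,0.007],"yaw": -0.18,"fingers": 0},
  {"slide": [-0.0022,-0.0165,0.0085],"yaw": -0.27,"fingers": 0},
  {"slide": [-0.0022,-0.019,0.01],"yaw": -0.37,"fingers": 0},
  {"slide": [-0.0026,-0.0215,0.0115],"yaw": -0.46,"fingers": 0},
  {"slide": [-0.0031,-0.024,0.013],"yaw": -0.56,"fingers": 0},
  {"slide": [-0.004,-0.026,0.0143],"yaw": -0.67,"fingers": 0},
  {"slide": [-0.0052,-0.0285,0.0156],"yaw": -0.77,"fingers": 0},
  {"slide": [-0.0083,-0.0326,0.0182],"yaw": -0.94,"fingers": 0},
  {"slide": [-0.0083,-0.0326,0.0182],"yaw": -0.99,"fingers": 0},
])

```text
time_s: 20.05
tool_pos: [0.6102, -0.182, 0.1342]
eef_rot: [0.781, -0.624, 0.002, -0.004]
contact_force: [0.6, -0.3, -0.3]
width: -0.0001
```

Run:
```python
from h import *
o=env.get_obs();print(o['time_s'],o['tool_pos'],toolyaw(o),o['contact_force'])
im=knob("scene");cv2.imwrite("pics/k2.png",im[:,:,::-1]);im=knob("wrist");cv2.imwrite("pics/k2w.png",im[:,:,::-1])
for a in[.3,.1,-.1,-.15]:
    P,y=ref(a,.022,.019);print(a,"rel",(P-o['tool_pos']).round(4),round(y-toolyaw(o),3))
```

```text
20.05 [ 0.61024414 -0.1819782   0.13416195] -1.3487352909459884 [ 0.56990536 -0.25268781 -0.29260328]
scene orange [311.6 234.6] 5 [0.0237 0.0066 0.033 ] theta 1.23
scene green [327.5 239.5] 8 [0.0428 0.0432 0.003 ] theta 0.71
black 78 [ 0.0147 -0.0072] theta mod pi 0.066
wrist green [375.7 281.8] 1063 [0.0452 0.0407 0.003 ] theta 0.766
black 13527 [ 0.0038 -0.0012] theta mod pi 0.42
0.3 rel [-0.0004  0.0007 -0.0017] 0.001
0.1 rel [-0.0044 -0.0028  0.0006] -0.226
-0.1 rel [-0.0091 -0.0056  0.0025] -0.457
-0.15 rel [-0.0104 -0.0061  0.0029] -0.515
```

The knob is turning with the finger (scene reads about 1.23). Pushing on past the top.

>>> carry_out([
  {"slide": [-0.0022,-0.0014,0.0],"yaw": -0.11,"fingers": 0},
  {"slide": [-0.0044,-0.0028,0.0006],"yaw": -0.22,"fingers": 0},
  {"slide": [-0.0068,-0.0043,0.0016],"yaw": -0.33,"fingers": 0},
  {"slide": [-0.0091,-0.0056,0.0025],"yaw": -0.45,"fingers": 0},
  {"slide": [-0.0112,-0.0063,0.003],"yaw": -0.52,"fingers": 0},
  {"slide": [-0.0112,-0.0063,0.003],"yaw": -0.52,"fingers": 0},
  {"slide": [-0.0112,-0.0063,0.003],"yaw": -0.52,"fingers": 0},
])

```text
time_s: 21.02
tool_pos: [0.5992, -0.1882, 0.1374]
eef_rot: [-0.597, 0.803, -0.003, 0.004]
contact_force: [2.2, -1.4, 1.8]
width: 0.0
```

Run:
```python
from h import *
o=env.get_obs();print(o['time_s'],o['tool_pos'],toolyaw(o),o['contact_force'])
knob("scene");im=knob("wrist");cv2.imwrite("pics/k3w.png",im[:,:,::-1])
for s in(.019,-.026): print("hover",[ (x-o['tool_pos']).round(4) if i==0 else round(x-toolyaw(o),3) for i,x in enumerate(ref(-.1,.022,s))])
```

```text
21.025 [ 0.59924846 -0.18821206  0.13739099] -1.8631975656261244 [ 2.19940667 -1.35504454  1.81704869]
scene orange [307.3 235.3] 7 [ 0.0144 -0.0033  0.033 ] theta 1.723
scene green [327.5 239.5] 8 [0.0428 0.0432 0.003 ] theta 0.71
black 73 [0.0134 0.0061] theta mod pi 2.796
wrist orange [330.4 318.3] 215 [0.0487 0.0124 0.033 ] theta 1.25
wrist red [366.3 304.7] 456 [ 0.0505 -0.002   0.001 ] theta 1.54
wrist green [341.5 216.4] 1045 [0.0451 0.0408 0.003 ] theta 0.765
black 11653 [ 0.0043 -0.0019] theta mod pi 0.594
hover [array([ 0.0019,  0.0007, -0.0008]), np.float64(0.057)]
hover [array([-0.0421,  0.0099, -0.003 ]), np.float64(0.057)]
```

Lifting to read the angle properly.

>>> carry_out([
  {"slide": [0.003,0,0.01],"yaw": 0,"fingers": 0},
  {"slide": [0.003,0,0.04],"yaw": 0.1,"fingers": 0},
  {"slide": [0.0,0,0.09],"yaw": 0.25,"fingers": 0},
  {"slide": [0.0,0.03,0.14],"yaw": 0.4,"fingers": 0},
  {"slide": [0.0,0.03,0.16],"yaw": 0.4,"fingers": 0},
  {"slide": [0.0,0.03,0.16],"yaw": 0.4,"fingers": 0},
])

```text
time_s: 21.88
tool_pos: [0.5994, -0.1583, 0.299]
eef_rot: [0.744, -0.668, 0.003, -0.005]
contact_force: [-0.2, -0.6, 0.1]
width: 0.0
```

Run:
```python
from h import *
o=env.get_obs();print(o['time_s'],o['tool_pos'],toolyaw(o))
knob("scene");im=knob("wrist");cv2.imwrite("pics/k4w.png",im[:,:,::-1])
```

```text
21.875 [ 0.59942025 -0.15827991  0.29898973] -1.4635706294119013
scene orange [307.5 235.3] 6 [ 0.0154 -0.0031  0.033 ] theta 1.698
scene green [327.5 239.5] 8 [0.0428 0.0432 0.003 ] theta 0.71
black 40 [ 0.0139 -0.011 ] theta mod pi 1.799
wrist orange [300.2 214.4] 145 [ 0.0166 -0.0035  0.033 ] theta 1.707
wrist orange [329.2 219.9] 68 [0.0422 0.0013 0.033 ] theta 1.469
wrist red [351.2 219.4] 111 [ 0.0509 -0.0014  0.001 ] theta 1.527
wrist green [358.3 171.2] 270 [0.0452 0.0408 0.003 ] theta 0.765
black 2558 [0.0072 0.008 ] theta mod pi 1.414
```

The pointer is at about 1.70 by two views, so it is past the mark. Now over to the bar's other side to push back, stopping short first.

Run:
```python
from h import *
o=env.get_obs()
for a,s in[(-.2,-.03),(-.2,-.019),(-.05,-.019),(.1,-.019),(.25,-.019),(.4,-.019),(.5,-.019),(.6,-.019),(.66,-.019),(.73,-.019)]:
    P,y=ref(a,.022,s);print(a,s,P.round(4),"rel",(P-o['tool_pos']).round(4),round(y-toolyaw(o),3))
```

```text
-0.2 -0.03 [ 0.5519 -0.1745  0.1325] rel [-0.0471 -0.0163 -0.1643] -0.456
-0.2 -0.019 [ 0.5623 -0.1777  0.1336] rel [-0.0367 -0.0194 -0.1632] -0.456
-0.05 -0.019 [ 0.5649 -0.1808  0.1352] rel [-0.0341 -0.0226 -0.1616] -0.284
0.1 -0.019 [ 0.5679 -0.1836  0.1366] rel [-0.031  -0.0253 -0.1602] -0.111
0.25 -0.019 [ 0.5714 -0.1859  0.1377] rel [-0.0276 -0.0277 -0.1591] 0.061
0.4 -0.019 [ 0.5753 -0.1878  0.1386] rel [-0.0237 -0.0296 -0.1582] 0.228
0.5 -0.019 [ 0.578  -0.1888  0.1389] rel [-0.021  -0.0306 -0.1579] 0.337
0.6 -0.019 [ 0.5808 -0.1896  0.1392] rel [-0.0182 -0.0313 -0.1576] 0.442
0.66 -0.019 [ 0.5825 -0.1899  0.1392] rel [-0.0165 -0.0317 -0.1576] 0.505
0.73 -0.019 [ 0.5845 -0.1902  0.1393] rel [-0.0145 -0.0319 -0.1575] 0.576
```

>>> carry_out([
  {"slide": [-0.03,-0.012,0],"yaw": -0.16,"fingers": 0},
  {"slide": [-0.052,-0.016,-0.03],"yaw": -0.32,"fingers": 0},
  {"slide": [-0.052,-0.016,-0.08],"yaw": -0.45,"fingers": 0},
  {"slide": [-0.052,-0.016,-0.12],"yaw": -0.45,"fingers": 0},
  {"slide": [-0.05,-0.016,-0.15],"yaw": -0.45,"fingers": 0},
  {"slide": [-0.048,-0.0165,-0.163],"yaw": -0.45,"fingers": 0},
  {"slide": [-0.042,-0.018,-0.163],"yaw": -0.45,"fingers": 0},
  {"slide": [-0.037,-0.0195,-0.163],"yaw": -0.45,"fingers": 0},
  {"slide": [-0.0355,-0.021,-0.162],"yaw": -0.36,"fingers": 0},
  {"slide": [-0.034,-0.0226,-0.1616],"yaw": -0.28,"fingers": 0},
  {"slide": [-0.031,-0.0253,-0.16],"yaw": -0.11,"fingers": 0},
  {"slide": [-0.031,-0.0253,-0.16],"yaw": -0.11,"fingers": 0},
])

```text
time_s: 23.48
tool_pos: [0.5683, -0.184, 0.1377]
eef_rot: [-0.705, 0.709, -0.003, 0.004]
contact_force: [-0.9, -1.1, 0.8]
width: 0.0003
```

>>> carry_out([
  {"slide": [0.0017,-0.0012,0.0006],"yaw": 0.09,"fingers": 0},
  {"slide": [0.0034,-0.0024,0.0011],"yaw": 0.17,"fingers": 0},
  {"slide": [0.0054,-0.0034,0.0016],"yaw": 0.25,"fingers": 0},
  {"slide": [0.0073,-0.0043,0.002],"yaw": 0.34,"fingers": 0},
  {"slide": [0.0073,-0.0043,0.002],"yaw": 0.34,"fingers": 0},
])

```text
time_s: 24.1
tool_pos: [0.5756, -0.1884, 0.1401]
eef_rot: [0.814, -0.581, 0.002, -0.005]
contact_force: [-1.0, -1.3, -0.7]
width: -0.0002
```

Run:
```python
from h import *
o=env.get_obs();print(o['time_s'],o['tool_pos'],toolyaw(o),o['contact_force'])
im=knob("scene");cv2.imwrite("pics/k5.png",im[:,:,::-1]);im=knob("wrist");cv2.imwrite("pics/k5w.png",im[:,:,::-1])
for a in(.4,.5,.6):
    P,y=ref(a,.022,-.019);print(a,"rel",(P-o['tool_pos']).round(4),round(y-toolyaw(o),3))
```

```text
24.1 [ 0.57564756 -0.18844995  0.14008729] -1.2394552130637075 [-1.04808842 -1.26932315 -0.66941817]
scene green [327.7 239.6] 7 [0.0438 0.0433 0.003 ] theta 0.72
black 135 [0.0054 0.0056] theta mod pi 2.393
wrist orange [267.  247.5] 607 [0.0154 0.0075 0.033 ] theta 1.049
wrist orange [329.3 244.8] 268 [0.0368 0.0229 0.033 ] theta 0.944
wrist orange [338.5 279.8] 4 [0.0462 0.0136 0.033 ] theta 1.213
wrist red [353.2 296.5] 476 [ 0.0508 -0.0015  0.001 ] theta 1.53
wrist green [389.7 209.8] 1144 [0.0451 0.0408 0.003 ] theta 0.765
black 8920 [0.0056 0.0061] theta mod pi 0.912
0.4 rel [-0.0004  0.0006 -0.0015] 0.003
0.5 rel [ 0.0023 -0.0004 -0.0012] 0.112
0.6 rel [ 0.0051 -0.0011 -0.0009] 0.218
```

Partly occluded, but it reads near 1.0. Lifting for a clear look; I'll use the orange stripe's own direction, which doesn't depend on the centre offset.

>>> carry_out([
  {"slide": [-0.002,-0.001,0.01],"yaw": 0,"fingers": 0},
  {"slide": [-0.003,-0.001,0.04],"yaw": 0.1,"fingers": 0},
  {"slide": [0.005,0.02,0.09],"yaw": 0.25,"fingers": 0},
  {"slide": [0.01,0.05,0.13],"yaw": 0.4,"fingers": 0},
  {"slide": [0.01,0.05,0.15],"yaw": 0.5,"fingers": 0},
  {"slide": [0.01,0.05,0.15],"yaw": 0.5,"fingers": 0},
])

```text
time_s: 24.95
tool_pos: [0.5859, -0.1386, 0.2919]
eef_rot: [0.932, -0.362, 0.003, -0.005]
contact_force: [0.6, -1.1, -0.7]
width: 0.0
```

```bash
cat > k.py <<'E'
from h import *
import sys
o=env.get_obs();print(o['time_s'],o['tool_pos'].round(4),round(toolyaw(o),3))
im=knob("wrist");cv2.imwrite(f"pics/{sys.argv[1]}.png",im[:,:,::-1]);w=env.calibration("wrist")
p=pickle.load(open("pose.pkl","rb"));R=rail_R(p[3]);c=p[:3];n=R[:,2]
hsv=cv2.cvtColor(im,41)
N,l,s,ct=cv2.connectedComponentsWithStats(cv2.inRange(hsv,(3,150,60),(20,255,255)))
for i in range(1,N):
    if s[i,4]>40:
        G=np.array([(R.T@(onplane(w,u,c+n*.033,n)-c))[:2] for u in np.argwhere(l==i)[:,::-1]])
        if np.hypot(*G.mean(0))<.06:
            q=cv2.minAreaRect((G*1e4).astype(np.float32));sv=np.linalg.svd(G-G.mean(0),full_matrices=False);v=sv[2][0]
            print("stripe",s[i],G.mean(0).round(4),"dir theta",round((1.5-np.arctan2(v[1],v[0]))%np.pi,3),"size mm",np.array(q[1])/10,)
u0=proj(w,c+n*.02)[0].astype(int)
x0,y0=max(u0[0]-75,0),max(u0[1]-75,0)
cv2.imwrite(f"pics/{sys.argv[1]}c.png",cv2.resize(im[y0:y0+150,x0:x0+150,::-1],None,fx=4,fy=4,interpolation=2));print("crop",x0,y0)
E
python3 k.py k6
```

```text
24.95 [ 0.5859 -0.1386  0.2919] -0.741
wrist orange [317.5 221.3] 148 [0.0151 0.0074 0.033 ] theta 1.044
wrist orange [340.3 234.5] 59 [0.0344 0.0172 0.033 ] theta 1.035
wrist orange [334.2 261.5] 4 [0.05   0.0014 0.033 ] theta 1.473
wrist red [338.  263.4] 111 [ 0.0509 -0.0011  0.001 ] theta 1.521
wrist green [374.7 232.2] 263 [0.0452 0.0409 0.003 ] theta 0.765
black 2591 [0.0026 0.002 ] theta mod pi 1.037
stripe [304 213  27  18 148] [0.0146 0.0068] dir theta 1.049 size mm [24.19702606  4.1858181 ]
stripe [334 230  13  10  59] [0.0339 0.0166] dir theta 1.064 size mm [10.19076996  3.59006882]
crop 229 137
```

View pics/k6c.png

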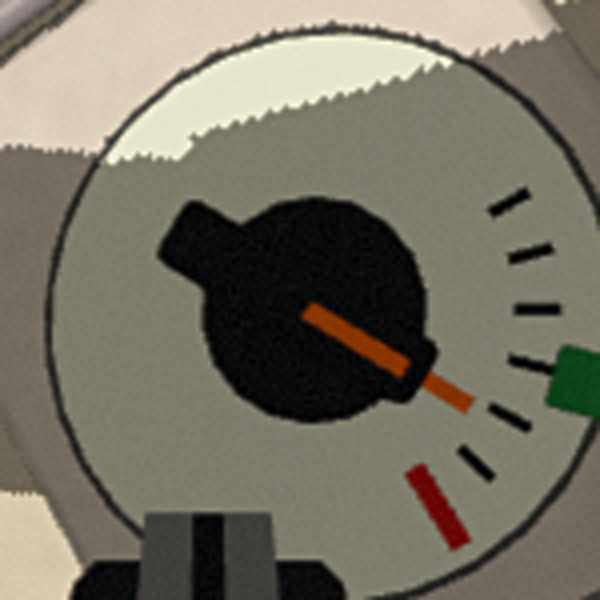

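The picture shows the orange pointer at crop (470,405), between the red mark (440,505) and the green tab (575,380). Stripe direction, position and bar all read 1.04–1.05 against the tab's 0.766, so it needs -0.28 rad more. One more push.

>>> carry_out([
  {"slide": [-0.015,-0.03,-0.03],"yaw": -0.16,"fingers": 0},
  {"slide": [-0.021,-0.051,-0.07],"yaw": -0.32,"fingers": 0},
  {"slide": [-0.021,-0.051,-0.11],"yaw": -0.49,"fingers": 0},
  {"slide": [-0.02,-0.051,-0.14],"yaw": -0.49,"fingers": 0},
  {"slide": [-0.019,-0.051,-0.1515],"yaw": -0.49,"fingers": 0},
  {"slide": [-0.0106,-0.0492,-0.1525],"yaw": -0.49,"fingers": 0},
  {"slide": [-0.0079,-0.0502,-0.152],"yaw": -0.38,"fingers": 0},
  {"slide": [-0.0065,-0.0506,-0.152],"yaw": -0.33,"fingers": 0},
  {"slide": [-0.0051,-0.051,-0.152],"yaw": -0.28,"fingers": 0},
  {"slide": [-0.0034,-0.0513,-0.152],"yaw": -0.22,"fingers": 0},
  {"slide": [-0.0034,-0.0513,-0.152],"yaw": -0.22,"fingers": 0},
])

```text
time_s: 26.38
tool_pos: [0.5823, -0.19, 0.1389]
eef_rot: [0.886, -0.463, 0.002, -0.005]
contact_force: [-2.0, -1.1, 0.2]
width: 0.0002
```

>>> carry_out([
  {"slide": [-0.002,-0.001,0.01],"yaw": 0,"fingers": 0},
  {"slide": [-0.003,-0.001,0.04],"yaw": 0.1,"fingers": 0},
  {"slide": [0.0,0.02,0.09],"yaw": 0.2,"fingers": 0},
  {"slide": [0.004,0.05,0.13],"yaw": 0.22,"fingers": 0},
  {"slide": [0.004,0.05,0.15],"yaw": 0.22,"fingers": 0},
  {"slide": [0.004,0.05,0.15],"yaw": 0.22,"fingers": 0},
])

```text
time_s: 27.12
tool_pos: [0.5867, -0.1401, 0.2908]
eef_rot: [0.932, -0.363, 0.003, -0.006]
contact_force: [-0.1, -0.9, -0.8]
width: -0.0001
```

```bash
python3 k.py k7
```

```text
27.125 [ 0.5867 -0.1401  0.2908] -0.744
wrist orange [317.9 215.7] 146 [0.0124 0.0115 0.033 ] theta 0.751
wrist orange [343.1 224.1] 61 [0.0296 0.0249 0.033 ] theta 0.8
wrist red [336.3 263.3] 105 [ 0.0508 -0.0011  0.001 ] theta 1.522
wrist green [373. 232.] 267 [0.0452 0.0408 0.003 ] theta 0.766
black 2623 [0.0031 0.0015] theta mod pi 0.828
stripe [304 210  29  12 146] [0.012 0.011] dir theta 0.78 size mm [24.12455902  4.06662178]
stripe [337 221  13   7  61] [0.0291 0.0244] dir theta 0.781 size mm [10.28514328  3.6933609 ]
crop 227 137
```

The pointer reads 0.78 by both stripe directions (other estimates 0.75–0.83) against the tab at 0.766. Quick check of the guard and bystanders, then hand in.

Run:
```python
from h import *
im=env.capture("scene");c=env.calibration("scene");old=cv2.imread("pics/scene0.png")[:,:,::-1]
m=cv2.inRange(cv2.cvtColor(im,41),(105,110,30),(130,255,255))
for ct,a in comps(m,60): print("blue",a,onz(c,ct,.015).round(3))
for n,p in dict(tin=(.598,.006,.02),pad=(.41,.005,.018),tape=(.756,-.082,.05),calc=(.498,-.437,.015)).items():
    u,v=proj(c,p)[0].astype(int);print(n,"mean pixel change",np.abs(im[v-10:v+10,u-10:u+10].astype(int)-old[v-10:v+10,u-10:u+10]).mean().round(1))
o=env.get_obs();print(o['time_s'],o['contact_force'])
print(env.job_done())
```

```text
blue 500 [0.515 0.183 0.015]
blue 188 [ 0.406 -0.005  0.015]
tin mean pixel change 12.5
pad mean pixel change 14.1
tape mean pixel change 7.3
calc mean pixel change 12.6
27.225 [ 0.1246544  -0.74249117 -0.85291196]
the job is handed in; nothing more can be done
None
```

I handed the job in at about 27 s of the 61 s allowed; the hand-in gave no verdict. By my measurements every step was met.

- **Guard swing:** I swung it up on the rail to within an estimated 4° of level, with the lip unmoved on the rail. The first try failed: the grip was too tight, so the guard lifted about 24 mm without pivoting. I set it back on the rail and repeated with a much looser grip.
- **Guard on the mat:** It lies flat, handle upwards and let go, with its middle about 1 mm from the mat's centre. It came down harder than I wanted: the downward force reached about 70 N before I eased off, under the 120 N wrist limit.
- **Knob past the mark:** I pushed it clockwise to about 1.70 rad in two views, past the 1.51 needed.
- **Knob on the tab:** I then turned it back. The stripe's direction reads 0.78 rad against 0.766 for the tab. Other estimates were 0.75–0.83, all inside the 0.12 rad tolerance. The red mark read 1.52 instead of 1.50, so expect about 0.02 rad of bias.
- **Other things on the counter:** The last scene picture put the guard's blue patch on the mat at about (0.515, 0.183), and the ink pad within 10 mm of its first reading. The before-and-after pixel comparison was not clear-cut: 7–14 grey levels of change at the tin, ink pad, tape dispenser and calculator, possibly from arm shadows. I did not re-measure the stapler at the end, but saw nothing moved in the pictures.

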